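# Press the soap dispenser and stop the bar before the drain

## Task

Get the bar of soap out of the white dispenser without losing it down the drain: press the blue push pad down with one finger while the other finger waits in front of the mouth, so that the finger stops the bar when the spring shoots it out and before it slides into the drainage groove. Then take your fingers away and leave the bar lying flat on the slab, fully out of the mouth, with the pad sprung back up. Do not pick the soap up, and leave the other things on the slab where they are.

Things in the scene. Friction and masses are not known exactly. Their poses are not given: they have to be found in the camera images.
- dispenser: white push dispenser fixed on the terrazzo slab: low box 190 x 74 x 56 mm, clear window on top. Origin: slab level, middle of the mouth. x points from the mouth back along the box (soap shoots out along -x), y across the mouth, z up. A blue rocker, hinged on a pin parallel to x at y = -46 mm, carries the push pad (beside and in front of the mouth, at -y) and a gate that hooks over the soap's top front edge
- push_pad (a point): centre of the blue push pad's top face, 22 mm above the slab when up, at x = -55, y = -80 mm in the dispenser's frame. The pad is 90 mm long (dispenser's x) and 36 mm wide (y); it can be pressed anywhere along its length
- push_key (a joint): angle of the blue rocker: 0 = pad up, gate shut; 0.30 = pad fully down (its centre 10 mm lower, its outer edge 15 mm). The gate lets the soap go somewhere between 0.12 and 0.2. A spring returns the pad to 0; pressing its middle takes about 2 N at first, 5 to 8 N fully down
- mouth (a point): middle of the dispenser's mouth, 15 mm above the slab, 60 mm wide. When the gate lifts, a spring follower (2.5 N at first, 62 mm stroke, ending 18 mm outside the mouth) throws the bar out at once at about 1.2 m/s; unchecked it slides straight on into the groove. No bystander stands within 60 mm of the pad, the mouth or the soap's way to the groove
- soap (a point): centre of the yellow bar of slippery soap: 46 mm long (dispenser's x), 56 wide, 30 high, about 80 g. It starts on the slab inside the mouth, front face at the mouth plane. It is clear of gate and follower once its centre is 41 mm in front of the mouth plane, so the near side of the finger that stops it is best 65 to 85 mm in front of the mouth plane
- groove_edge (a point): a point on the groove's edge nearest the dispenser, at slab level (40 mm above the work surface). The groove runs along world x, 80 mm wide (towards +y), 34 mm deep; its edge is 130 to 160 mm from the middle of the mouth. The slab is level at 40 mm everywhere else
- brush_mid (a point): bystander: middle of a green scrubbing brush, 150 x 56 mm, 70 mm high over its handle
- bowl: bystander: small stainless bowl, 124 mm across, 50 mm high; origin at the centre of its underside
- holder_mid (a point): bystander: middle of a white ceramic soap holder, 125 x 85 mm, 26 mm high
- mug: bystander: red plastic mug, 84 mm across, 100 mm high; origin at the centre of its underside
- bleach: bystander: blue bottle, 76 mm across, 190 mm high; origin at the centre of its underside

How it is judged:
By the outcome, as a careful person would: the job done as asked, in the order asked, and still so for the second after the job is handed in, with the robot touching nothing.
It also fails if it takes over 38 s, if anything falls off the work surface, if the arm or the gripper's body presses on something with over 40 N, if the wrist force passes 120 N, or if a joint passes its speed limit or range.

## Robot

A 7-joint arm with a two-finger parallel gripper is mounted at the origin on the work surface. World frame = base frame: x ahead of the robot, y to its left, z up, the work surface at z = 0. Lengths are in m, angles in rad, forces in N, time in s.
With the tool pointing down it reaches from about 0.425 to 0.95 m from the base axis. Payload 16.7 kg.
Tool frame: the origin (TCP) lies at the very end of the fingers, on their centre line; the grasp point (between the pads) lies 19 mm behind it (grasp_offset is the distance from the TCP to the grasp point, in m); z points along the fingers, y is the line along which they close (so a half turn about z gives the same grasp; the last joint's range is limited). The gripper opens to 94 mm and grips with 3 to 60 N. Pads are 16 mm wide; open, the fingers measure 119 mm over their backs; the gripper's body (75 mm by 177 mm) begins 78 mm behind the grasp point.
Start: joints at [1.159, 0.426, 0.074, 1.606, -0.034, 1.111, -0.067], TCP at [0.175, -0.652, 0.18] pointing down, gripper open.
Joint ranges: [-2.85, 2.85], [-0.5, 2.14], [-1.23, 1.37], [0.21, 2.46], [-1.02, 4.16], [0.16, 2.05], [-2.73, 2.73]. Speed limits (rad/s): [1.89, 1.89, 2.39, 2.39, 3.01, 3.01, 3.01].

## Interface

Orientations are given as a rotation vector (axis times angle).
In Python, from bench import * gives the robot as it stands.
- The arm moves only by the tool play_rows, never from a script. Its argument "deltas" is a list of rows, each an object with "slide": the shift along the tool's x, y, z in mm, a list of three; "delta_rot": the turn, a rotation vector about the tool's x, y, z in rad, a list of three. A call has 1 to 5 rows; each row is the pose to reach, as a shift and turn from the pose commanded when the call began, along the tool's axes at that moment; what a row does not reach only later rows make up. A row lasts 1/8 s, in which the tool goes at most 62.5 mm and 10.7 degrees, less where a joint would pass 70% of its speed; a pose out of reach is approached as far as the arm can. A call with a gripper value outside its range is refused whole. "fingers" is the opening, from -1 (shut) to 1 (fully open), so that 0 is half open, set as the call begins (left out, the last holds). The fingers move at their own pace and stop on an object; the grip force is fixed at half the most. Time passes only in rows, so rows that repeat a pose let the fingers close. It gives the time, the measured TCP pose, the force, the opening and the grip force at its end, in the units of the state.
- observe(): the state, without advancing time (a new reading comes with each control period).
- snapshot(name): name is "side" or "top"; returns the picture (420x560x3 uint8, red, green, blue); there is no depth.
- camera_info(name): a dict with "mtx" (3x3 intrinsics, pixels), "extrinsics" (4x4, takes a point from camera to world coordinates). Camera axes: x right, y up, looking along -z (the intrinsics and any distortion apply to the point x, -y, -z); pixel columns grow to the right and rows downward; lengths in m; the calibration is good to about 2 mm. A picture is of the moment at which its call begins. camera_info takes no time and is no camera call.
- close_job(): hands the job in; it is judged then, once.
The state is a dict: "time": time; "joint_pos": joint angles; "joint_velocities": joint speeds; "joint_torque": joint torques, N m; "tcp_pos": TCP position; "tcp_rot": TCP orientation; "contact_force": force on the tool from outside, world axes, zero at the start; "torque": the same for the moment, N m; "opening": finger opening in m; "finger_force": force on a finger pad.
Only numpy, scipy, OpenCV 4.12 (cv2) and the standard library are available. Lean on these libraries where they do the work, as an engineer would, in place of code of your own. Each camera call takes 0.05 s, during which the arm holds its last target. There are 200 camera calls.

## Working session

There is one attempt and no reset: what is moved stays moved. The work goes in short steps, Python scripts to look and compute and a tool call to move; the robot and the scene stay as the last step left them, time stands still between calls to the robot, and variables do not carry over. Pictures are saved under pics/ and viewed, at most 10 in all, crops included, and the job is handed in when it is done.

Besides the shell and the picture viewer there is one more tool, called after "Call:" in YAML: its name, and indented under it one key for each argument. play_rows: Moves the arm, as the interface text tells. Its arguments: {"type":"object","properties":{"deltas":{"type":"array"},"fingers":{"type":"number"}},"required":["deltas"]}

```bash
mkdir -p pics; python3 - <<'E'
from bench import *
import cv2
for n in ("top","side"):
    im=snapshot(n); cv2.imwrite(f"pics/{n}0.png",im[:,:,::-1]); c=camera_info(n); print(n,c)
print(observe())
E
```

```text
top {'mtx': array([[450.76372064,   0.        , 281.42276212],
       [  0.        , 450.76372064, 209.31648337],
       [  0.        ,   0.        ,   1.        ]]), 'extrinsics': array([[-0.02826583,  0.9856661 , -0.16632311,  0.43533726],
       [-0.99942245, -0.02472703,  0.0233095 ,  0.08942487],
       [ 0.01886271,  0.16688592,  0.98579576,  1.18234062],
       [ 0.        ,  0.        ,  0.        ,  1.        ]])}
side {'mtx': array([[443.30254641,   0.        , 275.9353131 ],
       [  0.        , 443.30254641, 214.93405446],
       [  0.        ,   0.        ,   1.        ]]), 'extrinsics': array([[-0.84038793,  0.39192237, -0.37435943,  0.26433246],
       [-0.54192859, -0.59764434,  0.59087617,  0.63363815],
       [ 0.00784379,  0.69944128,  0.71464703,  0.76966811],
       [ 0.        ,  0.        ,  0.        ,  1.        ]])}
{'time': 0.1, 'joint_pos': array([ 1.15949893,  0.42666463,  0.07385101,  1.60653055, -0.03409939,
        1.11080083, -0.06708986]), 'joint_velocities': array([-0.00169373, -0.00106052,  0.00140812, -0.00188599, -0.00119769,
       -0.0002059 , -0.00053543]), 'joint_torque': array([ 1.03919813e-02, -9.37446856e+01,  3.67791228e+00, -4.55033648e+01,
       -4.84652119e-02,  1.68558274e-02,  1.36666577e-04]), 'tcp_pos': array([ 0.17456519, -0.65160103,  0.17915432]), 'tcp_rot': array([-3.11360851e+00, -4.09881053e-01,  3.57747251e-04]), 'contact_force': array([-0.32845099,  0.41854132, -0.3199228 ]), 'torque': array([-0.04536397, -0.02322466, -0.00806341]), 'finger_force': 0.0, 'opening': 0.09402594874960042}
```

View pics/top0.png

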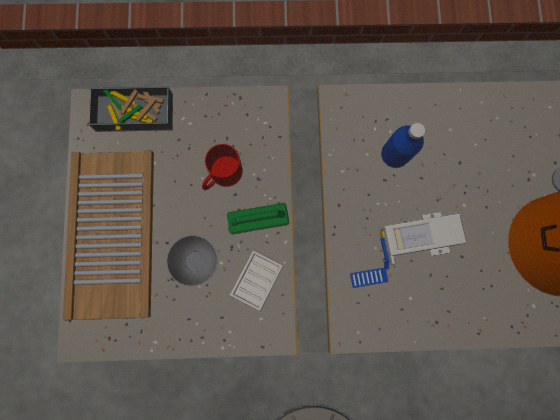

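View pics/side0.png

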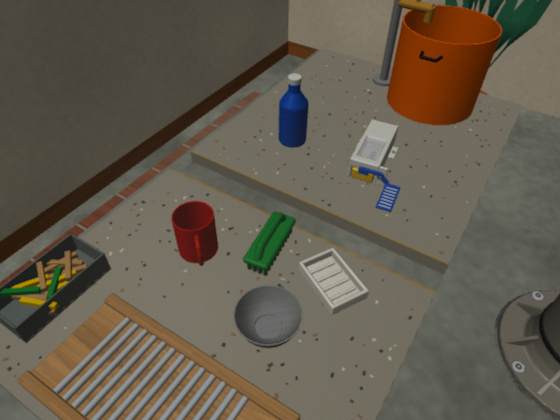

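The top view shows the white dispenser at about (425,237) with its mouth at the left end (390,243). The blue pad is at (369,278) and the groove edge at column ~325. The side view agrees, with the yellow soap front at (361,175) and the pad at (388,197).

```bash
cat > h.py <<'E'
import numpy as np, cv2
from bench import *
def ray(n,p,z):
    c=camera_info(n);K=c["mtx"];E=c["extrinsics"]
    d=np.linalg.inv(K)@[p[0],p[1],1.]; d=E[:3,:3]@[d[0],-d[1],-d[2]]; o=E[:3,3]
    return (o+d*(z-o[2])/d[2])
def proj(n,P):
    c=camera_info(n);q=np.linalg.inv(c["extrinsics"])@[*P,1]; u=c["mtx"]@[q[0],-q[1],-q[2]]; return u[:2]/u[2]
E
python3 - <<'E'
from h import *
for n,box in (("top",(340,200,480,300)),("side",(330,110,420,220))):
    im=cv2.imread(f"pics/{n}0.png"); x0,y0,x1,y1=box
    hsv=cv2.cvtColor(im,cv2.COLOR_BGR2HSV)
    for nm,lo,hi in (("blue",(100,130,60),(130,255,255)),("white",(0,0,165),(180,45,255)),("yellow",(15,120,80),(35,255,255))):
        m=np.zeros(im.shape[:2],np.uint8); m[y0:y1,x0:x1]=cv2.inRange(hsv,lo,hi)[y0:y1,x0:x1]
        m=cv2.morphologyEx(m,cv2.MORPH_CLOSE,np.ones((5,5))) if nm!="yellow" else m
        for c in cv2.findContours(m,0,1)[0]:
            if cv2.contourArea(c)>8:
                r=cv2.minAreaRect(c); print(n,nm,cv2.contourArea(c),[np.round(v,1) for v in r],cv2.boxPoints(r).round(1).tolist())
    cv2.imwrite(f"pics/{n}c.png",cv2.resize(im[y0:y1,x0:x1],None,fx=5,fy=5,interpolation=cv2.INTER_CUBIC))
print(ray("top",(369,278),.062),ray("side",(388,197),.062),ray("top",(325,240),.04),ray("top",(330,345),.04),ray("top",(319,90),.04))
E
```

```text
top blue 560.0 [array([368.3, 262.6]), array([43.3, 40.4]), np.float64(78.7)] [[344.29998779296875, 245.3000030517578], [383.8999938964844, 237.39999389648438], [392.3999938964844, 279.8999938964844], [352.79998779296875, 287.79998779296875]]
top yellow 16.0 [array([382. , 233.5]), array([5., 4.]), np.float64(90.0)] [[380.0, 231.0], [384.0, 231.0], [384.0, 236.0], [380.0, 236.0]]
side blue 476.5 [array([375.8, 187.4]), array([51.6, 29.3]), np.float64(38.3)] [[346.5, 182.89999389648438], [364.6000061035156, 159.89999389648438], [405.1000061035156, 191.8000030517578], [387.0, 214.89999389648438]]
side white 23.0 [array([392.7, 152.1]), array([ 3.8, 10.1]), np.float64(23.2)] [[389.0, 156.0], [393.0, 146.6999969482422], [396.5, 148.1999969482422], [392.5, 157.5]]
side white 1077.5 [array([373.6, 142.1]), array([28.4, 47.6]), np.float64(24.0)] [[351.0, 158.10000610351562], [370.29998779296875, 114.5999984741211], [396.29998779296875, 126.0999984741211], [376.8999938964844, 169.60000610351562]]
side yellow 135.0 [array([361.8, 174.2]), array([22.9, 10.4]), np.float64(16.7)] [[349.29998779296875, 175.89999389648438], [352.29998779296875, 165.89999389648438], [374.29998779296875, 172.5], [371.29998779296875, 182.5]]
[ 0.44717279 -0.14821333  0.062     ] [ 0.44815381 -0.14401754  0.062     ] [ 0.54608572 -0.04628436  0.04      ] [ 0.28794126 -0.04709379  0.04      ] [ 0.9516376  -0.04809857  0.04      ]
```

View pics/topc.png

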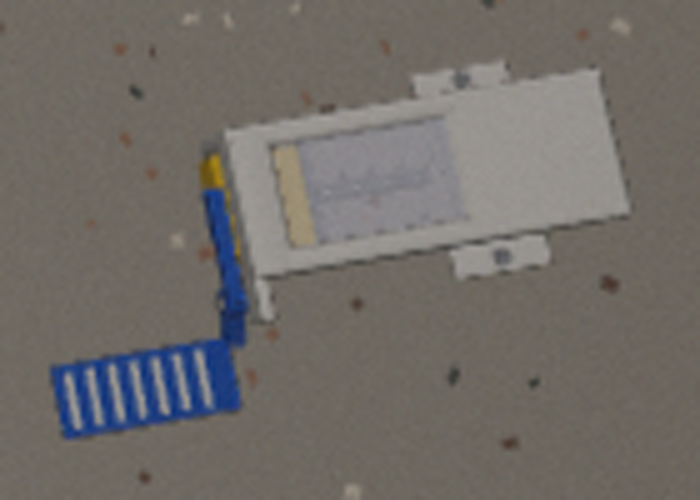

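View pics/sidec.png

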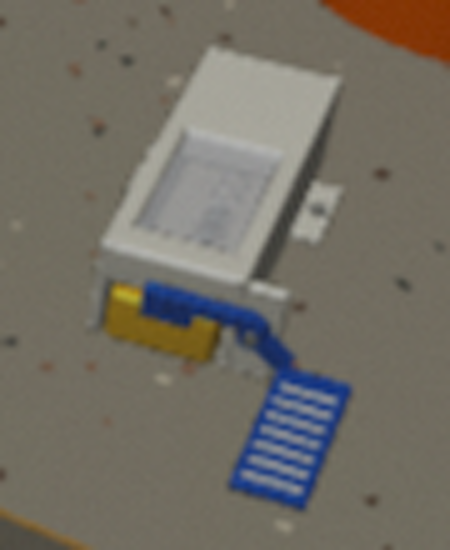

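The crops show the box's top mouth corners at (385.6,226) and (392.4,255.4), and its rear corners at (459.6,214) and (466,242.6). The pad corners are (350.4,273.6), (353,287.6), (388,281.6) and (386.4,268). The soap is in the mouth, behind the blue gate.

```bash
python3 - <<'E'
from h import *
from scipy.spatial.transform import Rotation as R
w=lambda n,l,z:np.array([ray(n,p,z) for p in l])
box=w("top",[(385.6,226),(392.4,255.4),(459.6,214),(466,242.6)],.096)
pad=w("top",[(350.4,273.6),(353,287.6),(388,281.6),(386.4,268)],.062)
# side crop: /5+(330,110)
sb=w("side",[(330+102/5,110+243/5),(330+245/5,110+280/5),(330+340/5,110+78/5),(330+210/5,110+48/5)],.096)
sp=w("side",[(330+230/5,110+487/5),(330+305/5,110+508/5),(330+352/5,110+383/5),(330+283/5,110+370/5)],.062)
print(box.round(4),pad.round(4),sb.round(4),sp.round(4),sep="\n")
ux=(box[2]+box[3]-box[0]-box[1])[:2]; print("yaw box",np.degrees(np.arctan2(ux[1],ux[0])))
vx=(pad[2]+pad[3]-pad[0]-pad[1])[:2]; print("yaw pad",np.degrees(np.arctan2(vx[1],vx[0])))
sx=(sb[2]+sb[3]-sb[0]-sb[1])[:2]; print("yaw side",np.degrees(np.arctan2(sx[1],sx[0])))
sx=(sp[2]+sp[3]-sp[0]-sp[1])[:2]; print("yaw sidepad",np.degrees(np.arctan2(sx[1],sx[0])))
a=np.arctan2(ux[1],ux[0]); ex=np.array([np.cos(a),np.sin(a)]); ey=np.array([-ex[1],ex[0]])
print("ex",ex,"ey",ey)
for nm,bx,pd in(("top",box,pad),("side",sb,sp)):
    print(nm,"O from box",bx.mean(0)[:2]-ex*.095,"front",bx[:2].mean(0)[:2],"O from pad",pd.mean(0)[:2]+ex*.055+ey*.08)
o=observe(); print(R.from_rotvec(o["tcp_rot"]).as_matrix())
print("bucket left",ray("top",(509,245),.25),ray("top",(540,195),.25),ray("top",(545,295),.25), ray("side",(445,20),.25))
E
```

```text
[[ 0.571  -0.1893  0.096 ]
 [ 0.4991 -0.201   0.096 ]
 [ 0.596  -0.374   0.096 ]
 [ 0.5252 -0.383   0.096 ]]
[[ 0.4592 -0.1028  0.062 ]
 [ 0.425  -0.1074  0.062 ]
 [ 0.4371 -0.1947  0.062 ]
 [ 0.4704 -0.193   0.062 ]]
[[ 0.5696 -0.184   0.096 ]
 [ 0.4999 -0.1961  0.096 ]
 [ 0.5259 -0.3807  0.096 ]
 [ 0.5955 -0.3685  0.096 ]]
[[ 0.4575 -0.0966  0.062 ]
 [ 0.4236 -0.1027  0.062 ]
 [ 0.4376 -0.1943  0.062 ]
 [ 0.4689 -0.1849  0.062 ]]
yaw box -82.06467280789337
yaw pad -82.5077928292915
yaw side -81.99604241471057
yaw sidepad -81.9567085093312
ex [ 0.13805524 -0.99042453] ey [0.99042453 0.13805524]
top O from box [ 0.53470593 -0.19273114] front [ 0.53503947 -0.19512396] O from pad [ 0.53475206 -0.19287682]
side O from box [ 0.53461906 -0.18821782] front [ 0.53475657 -0.19001301] O from pad [ 0.53370854 -0.18805951]
[[ 9.65931250e-01  2.58798534e-01 -3.72224362e-04]
 [ 2.58798789e-01 -9.65930648e-01  1.08193992e-03]
 [-7.95384547e-05 -1.14141079e-03 -9.99999345e-01]]
bucket left [ 0.50508719 -0.40613327  0.25      ] [ 0.60976637 -0.48497993  0.25      ] [ 0.40053926 -0.46915801  0.25      ] [ 0.55522663 -0.7300058   0.25      ]
```

Call:
play_rows:
  deltas:
    - {"slide": [30, -46, 0], "delta_rot": [0, 0, -0.14]}
    - {"slide": [60, -92, 0], "delta_rot": [0, 0, -0.28]}
    - {"slide": [90, -138, 0], "delta_rot": [0, 0, -0.42]}
    - {"slide": [120, -184, 0], "delta_rot": [0, 0, -0.56]}
    - {"slide": [150, -230, 0], "delta_rot": [0, 0, -0.7]}
  fingers: 0.5

```text
time: 0.72
tcp_pos: [0.2603, -0.3891, 0.1797]
tcp_rot: [-2.782, -1.46, 0.0]
contact_force: [0.8, -0.4, 0.4]
opening: 0.0701
finger_force: 0.0
```

```bash
cat > go.py <<'E'
from h import *
import sys
from scipy.spatial.transform import Rotation as R
# delta from measured pose to dispenser-frame target x,y (mm), world z (mm), tilt
O=np.array([.5345,-.1905]); ex=np.array([.138,-.990]); ey=np.array([.990,.138])
x,y,z,t=map(float,sys.argv[1:5]); o=observe()
M=R.from_rotvec(o["tcp_rot"])
G=R.from_matrix(np.array([[*-ex,0],[*ey,0],[0,0,-1]]).T)*R.from_rotvec([t,0,0])
p=np.r_[O+ex*x/1e3+ey*y/1e3,z/1e3]; d=o["tcp_pos"]-np.r_[O,0]
print("t",o["time"],"tcp",o["tcp_pos"].round(4),"disp",(d[:2]@ex*1e3).round(1),(d[:2]@ey*1e3).round(1),"F",o["contact_force"].round(1),"open",round(o["opening"],4))
print("q",o["joint_pos"].round(2)); print("slide",(M.inv().apply(p-o["tcp_pos"])*1e3).round(1),"rot",(M.inv()*G).as_rotvec().round(3))
E
python3 go.py -83 -40.5 130 0.1
```

```text
t 0.725 tcp [ 0.2603 -0.3891  0.1797] disp 158.8 -298.9 F [ 0.8 -0.4  0.4] open 0.0701
q [ 0.99  0.09 -0.16  2.04  0.02  1.    0.22]
slide [353.   26.8  49.6] rot [ 0.095 -0.037 -0.742]
```

Call:
play_rows:
  deltas:
    - {"slide": [56, 4, 0], "delta_rot": [0.015, -0.006, -0.12]}
    - {"slide": [112, 8, 0], "delta_rot": [0.03, -0.012, -0.24]}
    - {"slide": [168, 12, 0], "delta_rot": [0.045, -0.018, -0.36]}
    - {"slide": [224, 17, 5], "delta_rot": [0.06, -0.024, -0.48]}
    - {"slide": [280, 21, 10], "delta_rot": [0.075, -0.03, -0.6]}

```text
time: 1.35
tcp_pos: [0.4383, -0.172, 0.1698]
tcp_rot: [-2.19, -2.178, 0.094]
contact_force: [0.9, -0.6, 0.3]
opening: 0.0706
finger_force: 0.0
```

```bash
python3 go.py -83 -40.5 130 0.1
```

```text
t 1.35 tcp [ 0.4383 -0.172   0.1698] disp -31.6 -92.7 F [ 0.9 -0.6  0.3] open 0.0706
q [ 0.63  0.18 -0.46  1.98  0.11  1.08  0.11]
slide [58.5 47.3 35.7] rot [ 0.02  -0.006 -0.143]
```

Call:
play_rows:
  deltas:
    - {"slide": [20, 16, 8], "delta_rot": [0.007, -0.002, -0.05]}
    - {"slide": [40, 32, 20], "delta_rot": [0.014, -0.004, -0.1]}
    - {"slide": [58.5, 47.3, 35.7], "delta_rot": [0.02, -0.006, -0.143]}
    - {"slide": [58.5, 47.3, 35.7], "delta_rot": [0.02, -0.006, -0.143]}

```text
time: 1.85
tcp_pos: [0.4819, -0.1144, 0.1286]
tcp_rot: [-2.019, -2.314, 0.116]
contact_force: [-0.5, -0.3, -0.5]
opening: 0.0704
finger_force: 0.0
```

```bash
python3 go.py -83 -40.5 75 0.1; python3 - <<'E'
from h import *
a=snapshot("top"); b=snapshot("side")
cv2.imwrite("pics/c1.png",np.hstack([cv2.resize(a[180:320,300:500],(800,560))[:, :, ::-1][:, :400*2]]))
cv2.imwrite("pics/c2.png",cv2.resize(b[60:230,290:450],(564,600))[:,:,::-1])
E
```

```text
t 1.85 tcp [ 0.4819 -0.1144  0.1286] disp -82.6 -41.6 F [-0.5 -0.3 -0.5] open 0.0704
q [ 0.52  0.29 -0.51  1.95  0.18  1.04  0.06]
slide [ 0.3  6.6 53.2] rot [-0.002 -0.002 -0.002]
```

View pics/c2.png

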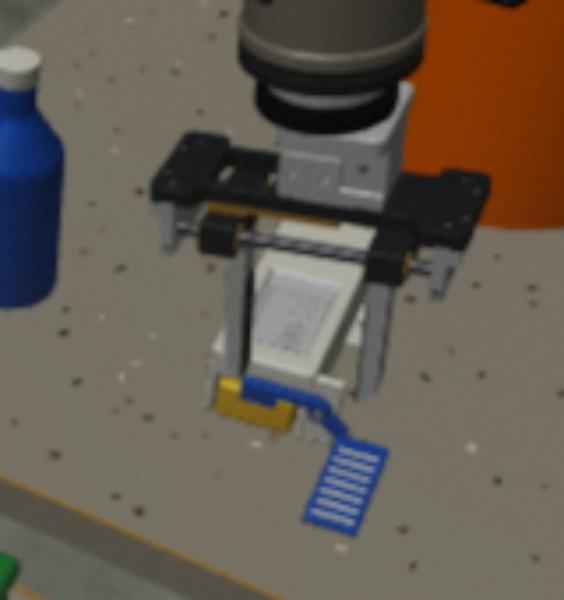

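The side view shows the left finger tip at (235,375), in line with the soap, and the right tip at (370,395), on the pad's line. The tool is level over its target, so I'll descend to just above the pad.

Call:
play_rows:
  deltas:
    - {"slide": [0, 3, 25], "delta_rot": [0, 0, 0]}
    - {"slide": [0, 6, 50], "delta_rot": [0, 0, 0]}
    - {"slide": [0, 7, 62], "delta_rot": [0, 0, 0]}
    - {"slide": [0, 7, 62], "delta_rot": [0, 0, 0]}

```text
time: 2.45
tcp_pos: [0.4826, -0.1159, 0.0677]
tcp_rot: [-2.023, -2.313, 0.116]
contact_force: [0.4, 0.2, -0.7]
opening: 0.0703
finger_force: 0.0
```

```bash
python3 go.py -83 -40.5 49 0.1; python3 - <<'E'
from h import *
b=snapshot("side")
cv2.imwrite("pics/c3.png",cv2.resize(b[60:230,290:450],(564,600))[:,:,::-1])
E
```

```text
t 2.45 tcp [ 0.4826 -0.1159  0.0677] disp -81.0 -41.1 F [ 0.4  0.2 -0.7] open 0.0703
q [ 0.5   0.38 -0.49  2.    0.24  0.92  0.  ]
slide [ 1.9  2.5 18.5] rot [-0.001 -0.001 -0.005]
```

View pics/c3.png

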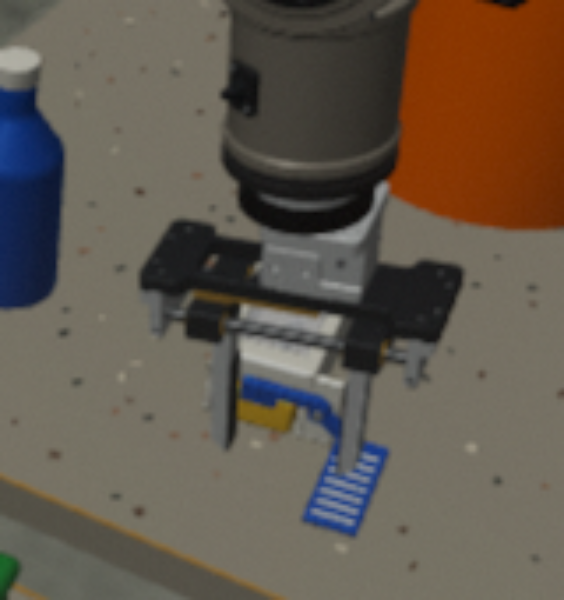

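The left finger tip at (223,445) lies on the soap's line, and the right tip at (350,470) is over the pad. Now the press.

Call:
play_rows:
  deltas:
    - {"slide": [2, 1.5, 7], "delta_rot": [0, 0, 0]}
    - {"slide": [2, 2.5, 13], "delta_rot": [0, 0, 0]}
    - {"slide": [2, 2.5, 18], "delta_rot": [0, 0, 0]}
    - {"slide": [2, 2.5, 19], "delta_rot": [0, 0, 0]}
    - {"slide": [2, 2.5, 19], "delta_rot": [0, 0, 0]}

```text
time: 3.12
tcp_pos: [0.4833, -0.1132, 0.0485]
tcp_rot: [-2.022, -2.314, 0.115]
contact_force: [0.2, 0.4, 0.4]
opening: 0.0707
finger_force: 0.0
```

```bash
python3 go.py -83 -40.5 47 0.1; python3 - <<'E'
from h import *
b=snapshot("side")
cv2.imwrite("pics/c4.png",cv2.resize(b[60:230,290:450],(564,600))[:,:,::-1])
E
```

```text
t 3.125 tcp [ 0.4833 -0.1132  0.0485] disp -83.5 -40.0 F [0.2 0.4 0.4] open 0.0707
q [ 0.49  0.4  -0.49  2.02  0.26  0.88 -0.02]
slide [-0.6 -0.3  1.5] rot [ 0.    -0.001 -0.004]
```

View pics/c4.png

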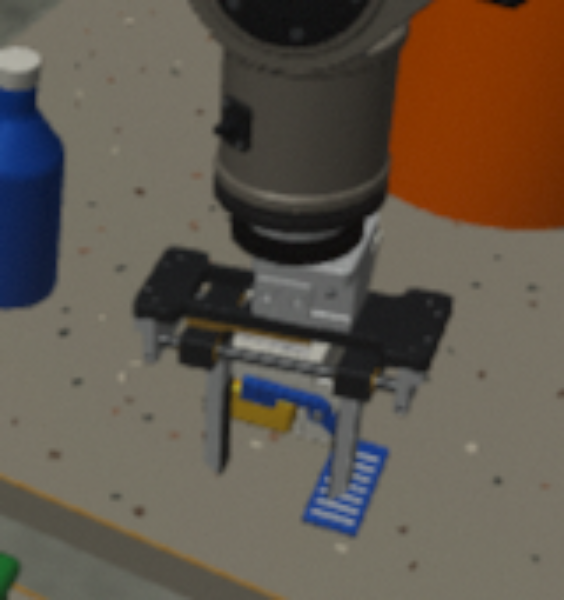

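The right tip at (340,492) seems to sit over the pad, but the pad and soap haven't moved and there is no force. I'll check where the finger tips really are.

```bash
python3 - <<'E'
from h import *
from scipy.spatial.transform import Rotation as R
o=observe(); M=R.from_rotvec(o["tcp_rot"]); print(M.as_matrix().round(3))
f=lambda n,P:((proj(n,P)-[290,60])*564/160).round(0) if n=="side" else ((proj(n,P)-[300,180])*4).round(0)
for nm,y in (("A",-41.5),("B",41.5)):
    P=o["tcp_pos"]+M.apply([0,y/1e3,0]); print(nm,P.round(4),f("side",P),f("top",P))
O=np.array([.5345,-.1905]); ex=np.array([.138,-.990]); ey=np.array([.990,.138])
for x,y,z in((-100,-62,62),(-100,-98,62),(-10,-98,62),(-10,-62,62)): print(f("side",[*(O+ex*x/1e3+ey*y/1e3),z/1e3]))
a=snapshot("top");cv2.imwrite("pics/c5.png",cv2.resize(a[180:320,300:500],(800,560))[:,:,::-1])
E
```

```text
[[-0.134  0.986 -0.099]
 [ 0.991  0.133 -0.013]
 [ 0.    -0.1   -0.995]]
A [ 0.4425 -0.1188  0.0528] [336. 519.] [226. 401.]
B [ 0.5243 -0.1077  0.0445] [214. 490.] [199. 271.]
[303. 515.]
[357. 532.]
[391. 447.]
[339. 432.]
```

View pics/c5.png

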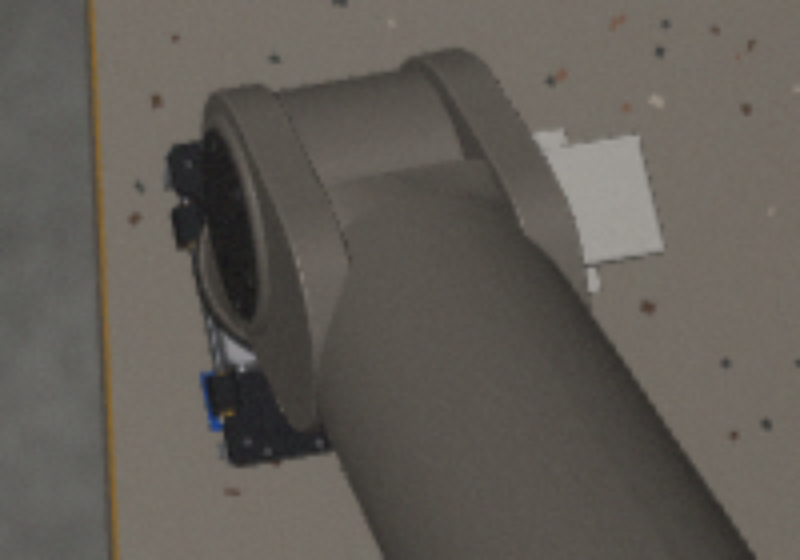

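The visible tips are about 16–20 mm higher than the reported TCP implies: predicted A (336,519) against seen (340,492), and B (214,490) against (214,470). So there is no contact yet. I'll continue down in small steps, going by force.

Call:
play_rows:
  deltas:
    - {"slide": [0, 0, 3], "delta_rot": [0, 0, 0]}
    - {"slide": [0, 0, 6], "delta_rot": [0, 0, 0]}
    - {"slide": [0, 0, 6], "delta_rot": [0, 0, 0]}

```text
time: 3.6
tcp_pos: [0.4826, -0.1133, 0.0423]
tcp_rot: [-2.022, -2.314, 0.115]
contact_force: [-0.3, -0.6, -0.6]
opening: 0.0702
finger_force: 0.0
```

Call:
play_rows:
  deltas:
    - {"slide": [0, 0.3, 3], "delta_rot": [0, 0, 0]}
    - {"slide": [0, 0.3, 3], "delta_rot": [0, 0, 0]}

```text
time: 3.85
tcp_pos: [0.4826, -0.1133, 0.0393]
tcp_rot: [-2.022, -2.314, 0.115]
contact_force: [0.6, -0.0, 0.1]
opening: 0.0706
finger_force: 0.0
```

Call:
play_rows:
  deltas:
    - {"slide": [0, 0.3, 3], "delta_rot": [0, 0, 0]}
    - {"slide": [0, 0.3, 3], "delta_rot": [0, 0, 0]}

```text
time: 4.1
tcp_pos: [0.4826, -0.1133, 0.0363]
tcp_rot: [-2.022, -2.314, 0.115]
contact_force: [0.0, -0.0, -0.7]
opening: 0.0704
finger_force: 0.0
```

```bash
python3 go.py -83 -40.5 30 0.1; python3 - <<'E'
from h import *
b=snapshot("side")
cv2.imwrite("pics/c6.png",cv2.resize(b[140:230,330:420],(600,600),interpolation=cv2.INTER_CUBIC)[:,:,::-1])
E
```

```text
t 4.1 tcp [ 0.4826 -0.1133  0.0363] disp -83.6 -40.7 F [ 0.  -0.  -0.7] open 0.0704
q [ 0.48  0.42 -0.48  2.02  0.27  0.86 -0.03]
slide [-0.6  0.9  6.3] rot [-0.    -0.001 -0.004]
```

View pics/c6.png

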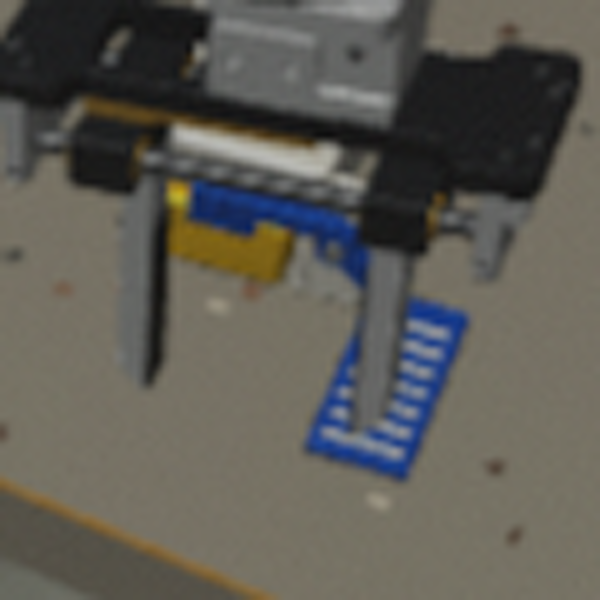

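The right tip at (367,432) in the crop, full image (385.0,204.8), is over the outer part of the pad. The left tip is at (351,197.3), and the bar is still inside.

```bash
python3 - <<'E'
from h import *
from scipy.spatial.transform import Rotation as R
o=observe(); M=R.from_rotvec(o["tcp_rot"])
O=np.array([.5345,-.1905]); ex=np.array([.138,-.990]); ey=np.array([.990,.138])
for nm,y,p in (("A",-41.5,(385,204.8)),("B",41.5,(351,197.3))):
    for b in (0,10,15,20,25):
        P=o["tcp_pos"]+M.apply([0,y/1e3,-b/1e3]); print(nm,b,P.round(4),proj("side",P).round(1),p)
    for z in (.05,.062,.07):
        q=ray("side",p,z)[:2]-O; print("  ray z",z,(q@ex*1e3).round(1),(q@ey*1e3).round(1))
E
```

```text
A 0 [ 0.4418 -0.1189  0.0406] [384.6 210.9] (385, 204.8)
A 10 [ 0.4428 -0.1187  0.0505] [384.9 207.8] (385, 204.8)
A 15 [ 0.4433 -0.1187  0.0555] [385.1 206.2] (385, 204.8)
A 20 [ 0.4438 -0.1186  0.0605] [385.3 204.5] (385, 204.8)
A 25 [ 0.4443 -0.1186  0.0655] [385.5 202.9] (385, 204.8)
  ray z 0.05 -73.5 -78.4
  ray z 0.062 -86.5 -79.6
  ray z 0.07 -95.1 -80.5
B 0 [ 0.5236 -0.1078  0.0323] [350.3 202.8] (351, 197.3)
B 10 [ 0.5246 -0.1077  0.0423] [350.4 199.7] (351, 197.3)
B 15 [ 0.5251 -0.1076  0.0472] [350.5 198.1] (351, 197.3)
B 20 [ 0.5256 -0.1075  0.0522] [350.5 196.5] (351, 197.3)
B 25 [ 0.5261 -0.1075  0.0572] [350.6 194.9] (351, 197.3)
  ray z 0.05 -83.1 1.3
  ray z 0.062 -95.9 -1.3
  ray z 0.07 -104.5 -3.0
```

Call:
play_rows:
  deltas:
    - {"slide": [0, 0.3, 2], "delta_rot": [0, 0, 0]}
    - {"slide": [0, 0.4, 4], "delta_rot": [0, 0, 0]}
    - {"slide": [0, 0.4, 4], "delta_rot": [0, 0, 0]}

```text
time: 4.53
tcp_pos: [0.483, -0.1134, 0.0325]
tcp_rot: [-2.022, -2.315, 0.115]
contact_force: [0.5, -0.4, 2.5]
opening: 0.0704
finger_force: 1.1
```

In contact at about 2.5 N. Pressing through now.

Call:
play_rows:
  deltas:
    - {"slide": [0, 0.4, 3], "delta_rot": [0, 0, 0]}
    - {"slide": [0, 0.6, 6], "delta_rot": [0, 0, 0]}
    - {"slide": [0, 0.7, 7], "delta_rot": [0, 0, 0]}
    - {"slide": [0, 0.7, 7], "delta_rot": [0, 0, 0]}

```text
time: 5.03
tcp_pos: [0.4834, -0.1131, 0.0256]
tcp_rot: [-2.023, -2.315, 0.114]
contact_force: [2.5, 0.6, 6.5]
opening: 0.07
finger_force: 2.6
```

```bash
cat > soap.py <<'E'
from h import *
O=np.array([.5345,-.1905]); ex=np.array([.138,-.990]); ey=np.array([.990,.138])
for n in("side","top"):
    b=snapshot(n); hsv=cv2.cvtColor(b,cv2.COLOR_RGB2HSV); m=np.zeros(b.shape[:2],np.uint8); m[100:300,250:430]=cv2.inRange(hsv,(15,120,80),(35,255,255))[100:300,250:430]
    for c in cv2.findContours(m,0,1)[0]:
        if cv2.contourArea(c)>8:
            r=cv2.minAreaRect(c); q=ray(n,r[0],.06)[:2]-O; print(n,cv2.contourArea(c),[np.round(v,1) for v in r],"disp",(q@ex*1e3).round(),(q@ey*1e3).round(),np.intp(cv2.boxPoints(r)).tolist())
E
python3 soap.py
```

```text
side 27.0 [array([381.6, 234.8]), array([103.9,   1.4]), np.float64(23.6)] disp -178.0 -97.0 [[333, 214], [334, 213], [429, 254], [428, 256]]
side 309.5 [array([360.9, 186.1]), array([19.2, 20.6]), np.float64(14.0)] disp -46.0 -10.0 [[349, 193], [354, 173], [372, 178], [367, 198]]
top 12.5 [array([326.5, 274.5]), array([49.1,  1.2]), np.float64(87.5)] disp -156.0 -55.0 [[324, 250], [326, 249], [328, 298], [327, 299]]
```

The bar has been thrown out and is stopped by the finger. Retracting straight up.

Call:
play_rows:
  deltas:
    - {"slide": [1, 0, -5], "delta_rot": [0, 0, 0]}
    - {"slide": [2, 0, -15], "delta_rot": [0, 0, 0]}
    - {"slide": [3, 0, -35], "delta_rot": [0, 0, 0]}
    - {"slide": [3, 0, -70], "delta_rot": [0, 0, 0]}
    - {"slide": [3, 0, -120], "delta_rot": [0, 0, 0]}

```text
time: 5.75
tcp_pos: [0.4935, -0.1085, 0.1458]
tcp_rot: [-2.021, -2.313, 0.116]
contact_force: [0.1, -1.1, 0.1]
opening: 0.0704
finger_force: 0.0
```

Call:
play_rows:
  deltas:
    - {"slide": [-45, -30, -25], "delta_rot": [0, 0, 0]}
    - {"slide": [-90, -60, -40], "delta_rot": [0, 0, 0]}
    - {"slide": [-140, -85, -40], "delta_rot": [0, 0, 0]}
    - {"slide": [-190, -110, -40], "delta_rot": [0, 0, 0]}
    - {"slide": [-190, -110, -40], "delta_rot": [0, 0, 0]}

```text
time: 6.38
tcp_pos: [0.4131, -0.315, 0.1961]
tcp_rot: [-2.03, -2.308, 0.116]
contact_force: [1.7, 0.6, 0.5]
opening: 0.0705
finger_force: 0.0
```

```bash
python3 soap.py; python3 - <<'E'
from h import *
a=snapshot("top"); b=snapshot("side")
A=cv2.resize(a[180:320,310:410],(400,560)); B=cv2.resize(b[110:220,330:410],(400,550)); B=np.vstack([B,np.zeros((10,400,3),np.uint8)])
cv2.imwrite("pics/c7.png",np.hstack([A,B])[:,:,::-1]); o=observe(); print(o["contact_force"],o["tcp_pos"])
E
```

```text
side 25.5 [array([397.6, 241.8]), array([68.9,  1.4]), np.float64(23.6)] disp -183.0 -133.0 [[365, 228], [366, 227], [429, 254], [428, 256]]
side 445.5 [array([358.1, 185.3]), array([24.6, 20.6]), np.float64(15.3)] disp -46.0 -3.0 [[343, 192], [348, 172], [372, 178], [367, 198]]
top 407.0 [array([367.4, 246.1]), array([22.8, 19.6]), np.float64(76.0)] disp -42.0 -3.0 [[355, 237], [374, 232], [379, 254], [360, 259]]
[0.35605234 0.27250147 1.16775102] [ 0.41571537 -0.31009935  0.19576125]
```

View pics/c7.png

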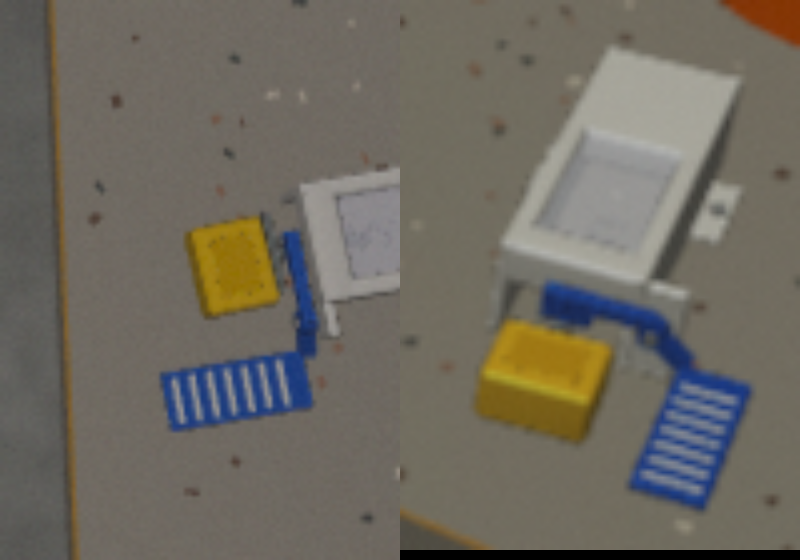

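The picture shows the bar flat on the slab in front of the mouth: (233,265) in the left half, (545,375) in the right. There is a gap to the gate, and the pad is back up. Handing in once the arm has settled.

Call:
play_rows:
  deltas:
    - {"slide": [0, 0, -10], "delta_rot": [0, 0, 0]}
    - {"slide": [0, 0, -10], "delta_rot": [0, 0, 0]}
    - {"slide": [0, 0, -10], "delta_rot": [0, 0, 0]}
    - {"slide": [0, 0, -10], "delta_rot": [0, 0, 0]}

```text
time: 7.08
tcp_pos: [0.4161, -0.311, 0.2054]
tcp_rot: [-2.022, -2.314, 0.115]
contact_force: [-0.7, -0.4, -0.0]
opening: 0.0702
finger_force: 0.0
```

```bash
python3 -c "
from bench import *
print(observe()['contact_force']); print(close_job())"
```

```text
[-0.65686571 -0.37847866 -0.03079106]
the job is handed in; nothing more can be done
None
```

The job is handed in at about 7 s (no verdict shown): the finger stopped the bar, which lies flat on the slab clear of the mouth, the pad is back up, and the robot is touching nothing.

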